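# Sort the returned desk supplies into their trays

### The arm

A 7-joint arm with a two-finger parallel gripper is mounted at the origin on the work surface. World frame = base frame: x ahead of the robot, y to its left, z up, the work surface at z = 0. Lengths are in mm, angles in degrees, forces in N, time in s.
With the tool pointing down it reaches from about 350 to 900 mm from the base axis. Payload 7.2 kg.
Tool frame: the origin (TCP) lies midway between the tips of the shut fingers; the grasp point (between the pads) lies 19 mm behind it; z points along the fingers, y is the line along which they close (so a half turn about z gives the same grasp; the last joint's range is limited). The gripper opens to 85 mm and grips with 20 to 120 N. Pads are 22 mm wide; open, the fingers measure 114 mm over their backs; the gripper's body (76 mm by 85 mm) begins 54 mm behind the grasp point. The pads swing forward as they close: fully open they stand 13 mm farther back than shut.
Start: joints at [-70.657, 23.554, -0.728, 91.456, 0.321, 64.991, -4.71], TCP at [246.731, 574.241, 231.297] pointing down, gripper open.
Joint ranges: [-169.25, 169.25], [-16.82, 113.86], [-84.01, 82.57], [7.8, 145.47], [-59.2, 239.2], [7.22, 106.19], [-163.78, 163.78]. Speed limits (degrees/s): [136.94, 136.94, 172.46, 172.46, 180, 180, 180].

### API

Orientations are given as a 3x3 rotation matrix whose columns are the frame's x, y, z axes.
In Python, from bench import * gives the robot as it stands. The module is installed in compiled form; this text tells all that it offers.
- The arm moves only by the shell command python3 -m pendant 'ROWS'. ROWS is JSON, one flat list of numbers, 5 for each row, row after row: the shift along the tool's x, y, z in m, then the turn about the tool's z in degrees, then the opening, from 0 (shut) to 1 (fully open). In form: [x, y, z, spin, claw, x, y, z, spin, claw, ...]. A call has 1 to 20 rows; each row shifts and turns the commanded pose from where the row before left it, along the tool's axes as they then stand; what a row does not reach is not made up. A row lasts 1/8 s, in which the tool goes at most 62.5 mm and 10.7 degrees, less where a joint would pass 70% of its speed; a pose out of reach is approached as far as the arm can. A call with a gripper value outside its range is refused whole. The fingers move at their own pace and stop on an object; the grip force is fixed at half the most. Time passes only in rows, so rows that do not move let the fingers close. It gives the time, the measured TCP pose, the force, the opening and the grip force at its end, in the units of the state.
- observe(): the state, without advancing time (a new reading comes with each control period).
- get_image(name): name is "side" or "top" or "wrist"; returns a dict with "image" (480x640x3 uint8, red, green, blue), "mtx" (3x3 intrinsics, pixels), "k1" (the pictures are not rectified: a ray, as slopes to the right and down, at radius r is drawn at 1 + k1 r^2 times it, then the intrinsics apply), "rvec" (rotation vector, rad) and "tvec" (3), from world to camera coordinates, as OpenCV has them. Camera axes: x right, y down, z forward; pixel columns grow to the right and rows downward; lengths in mm; the calibration is good to about 2 mm. A picture is of the moment at which its call begins. There is no depth.
- close_job(): hands the job in; it is judged then, once.
The state is a dict: "time_s": time; "qpos": joint angles; "joint_vel": joint speeds; "tau": joint torques, N m; "position": TCP position; "tcp_rot": TCP orientation; "wrist_force": force on the tool from outside, world axes, zero at the start; "torque": the same for the moment, N m; "gripper_width": opening from 0.0 (shut) to 1.0 (fully open); "gripper_force": force on a finger pad.
Only numpy, scipy, OpenCV 4.12 (cv2) and the standard library are available. Lean on these libraries where they do the work, as an engineer would, in place of code of your own. Each camera call takes 0.05 s, during which the arm holds its last target. There are 200 camera calls.

### The job

Tidy the copy-room counter by putting the supplies back in their trays: both rubber stamps standing upright in the rust-brown tray, both boxes of staples lying flat, striped label up, in the white tray, and the stapler standing on its base in the black tray. Everything must rest on the floor of its tray, not on the rim or on another thing, and the paper punch and the tape dispenser stay where they are.

Things in the scene. Friction and masses are not known exactly. Their poses are not given: they have to be found in the camera images.
- brown_tray: Rust-brown sorting tray, open on top, fixed to the counter: 138 (its x) by 168 (its y) by 22 mm high outside, walls 4 mm, inner floor 130 by 160 mm lying 4 mm above the counter. Origin: centre of its underside, on the counter; z up. The place for rubber stamps.
- white_tray: White sorting tray, open on top, fixed to the counter: 138 (its x) by 168 (its y) by 22 mm high outside, walls 4 mm, inner floor 130 by 160 mm lying 4 mm above the counter. Origin: centre of its underside, on the counter; z up. The place for boxes of staples.
- black_tray: Black sorting tray, open on top, fixed to the counter: 138 (its x) by 168 (its y) by 22 mm high outside, walls 4 mm, inner floor 130 by 160 mm lying 4 mm above the counter. Origin: centre of its underside, on the counter; z up. The place for the stapler.
- red_stamp: Red-handled rubber stamp standing on its rubber face: wooden block 60 (its x) by 26 (its y) by 20 mm high, with a round upright red handle on its middle, 70 mm high in all; the handle's knob is a straight-sided cylinder 26 mm across from 38 to 62 mm above the underside, over a narrower neck. About 60 g. Origin: centre of the underside; z up along the handle.
- wood_stamp: Brown-handled rubber stamp standing on its rubber face: wooden block 60 (its x) by 26 (its y) by 20 mm high, with a round upright brown wooden handle on its middle, 70 mm high in all; the handle's knob is a straight-sided cylinder 26 mm across from 38 to 62 mm above the underside, over a narrower neck. About 60 g. Origin: centre of the underside; z up along the handle.
- blue_staples: Blue box of staples with a white paper band round its middle and three short dark stripes on its top, lying flat: 75 (its x) by 38 (its y) by 28 mm high, rigid, about 160 g. Origin: centre of the underside; z up.
- green_staples: Green box of staples with a white paper band round its middle and three short dark stripes on its top, lying flat: 75 (its x) by 38 (its y) by 28 mm high, rigid, about 160 g. Origin: centre of the underside; z up.
- stapler: Small desk stapler, orange top arm on a black base, standing on its base: base 100 (its x) by 34 (its y) by 8 mm, arm 26 mm wide (in y) over almost the whole length from about 28 to 44 mm above the underside, 47 mm high in all; rigid (it does not open), about 180 g. Origin: centre of the underside; z up.
- punch: Bystander: grey two-hole paper punch, loose, 86 (its x) by 56 (its y) by 54 mm high, 400 g; to be left where it is. Origin: centre of the underside.
- tape: Bystander: blue desk tape dispenser with a clear roll, loose, 90 (its x) by 44 (its y) by 61 mm high, 450 g; to be left where it is. Origin: centre of the underside.
Not all that is in view belongs to the job. There is more than one size of the green_staples; the one meant has the size given above. There is more than one size of the brown_tray; the one meant has the size given above.

How it is judged:
By the outcome, as a careful person would: the job done as asked, in the order asked, and still so for the second after the job is handed in, with the robot touching nothing.
It also fails if it takes over 136 s, if anything falls off the work surface, if the arm or the gripper's body presses on something with over 40 N, if the wrist force passes 120 N, or if a joint passes its speed limit or range.

## Working session

There is one attempt and no reset: what is moved stays moved. The work goes in short steps, Python scripts to look and compute and a shell command to move; the robot and the scene stay as the last step left them, time stands still between calls to the robot, and variables do not carry over. Pictures are saved under pics/ and viewed, at most 16 in all, crops included, and the job is handed in when it is done.

```bash
mkdir -p pics; cat > h.py <<'E'
from bench import *
import cv2,numpy as np
def shot(n,fn=None):
    d=get_image(n)
    if fn: cv2.imwrite('pics/'+fn,d['image'][:,:,::-1])
    return d
def und(d,uv):
    K=np.array(d['mtx'],float);k=d['k1']
    uv=np.atleast_2d(np.array(uv,float))
    p=np.c_[(uv[:,0]-K[0,2])/K[0,0],(uv[:,1]-K[1,2])/K[1,1]]
    q=p.copy()
    for _ in range(20): q=p/(1+k*(q**2).sum(1,keepdims=True))
    return q
def rays(d,uv):
    q=und(d,uv);R=cv2.Rodrigues(np.array(d['rvec'],float))[0];t=np.array(d['tvec'],float).ravel()
    return -R.T@t,(np.c_[q,np.ones(len(q))]@R)
def onz(d,uv,z):
    c,r=rays(d,uv);return c+r*((z-c[2])/r[:,2])[:,None]
def tri(d1,u1,d2,u2):
    c1,r1=rays(d1,u1);c2,r2=rays(d2,u2);o=[]
    for a,b in zip(r1,r2):
        s=np.linalg.lstsq(np.c_[a,-b],c2-c1,rcond=None)[0]
        p,q=c1+a*s[0],c2+b*s[1];o.append(np.r_[(p+q)/2,np.linalg.norm(p-q)])
    return np.array(o)
E
python3 - <<'E'
from h import *
np.set_printoptions(precision=3,suppress=True)
import pickle
D={}
for n in('side','top','wrist'):
    D[n]=d=shot(n,n+'0.png');print(n,d['mtx'],d['k1'],rays(d,[[320,240]]))
pickle.dump(D,open('D0.pkl','wb'))
s=observe();print(s['time_s'],s['position'],s['tcp_rot'],s['gripper_width'],s['wrist_force'])
E
```

```text
side [[568.786   0.    324.002]
 [  0.    568.786 238.74 ]
 [  0.      0.      1.   ]] -0.014456117140709426 (array([  55.438, -821.837, 1059.489]), array([[ 0.296,  0.602, -0.741]]))
top [[474.134   0.    320.152]
 [  0.    474.134 241.446]
 [  0.      0.      1.   ]] -0.05346185781232738 (array([ 354.824,    1.172, 1237.658]), array([[ 0.103, -0.028, -0.994]]))
wrist [[386.885   0.    322.325]
 [  0.    386.885 241.592]
 [  0.      0.      1.   ]] -0.025012965253874454 (array([182.26 , 601.427, 373.876]), array([[ 0.244, -0.113, -0.963]]))
0.15 [246.594 573.876 230.617] [[-0.919  0.395 -0.   ]
 [ 0.395  0.919 -0.001]
 [-0.    -0.001 -1.   ]] 0.9974505017096306 [ 0.614 -0.109  0.04 ]
```

View pics/top0.png

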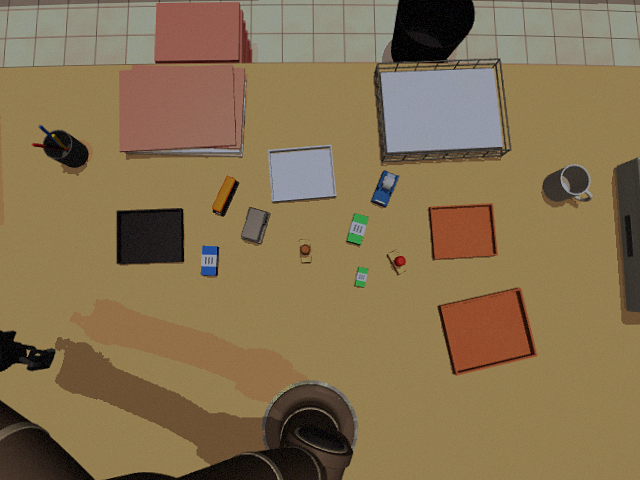

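View pics/side0.png

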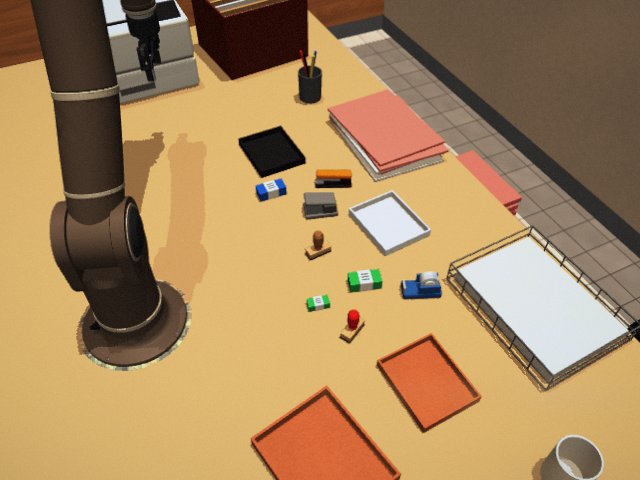

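Top view: there are two rust-brown trays, at (463,232), about 66x54 px, and at (487,331), about 84x72 px. At roughly 0.385 px/mm the first fits 168x138 mm. There are two green boxes, at (357,229), about 29 px long, and at (361,277), about 17 px. The first fits 75 mm. Next I'll measure these and make one enlarged crop.

```bash
cat > m.py <<'E'
from h import *
import pickle
np.set_printoptions(precision=1,suppress=True)
D=pickle.load(open('D0.pkl','rb'))
def mask(im,lo,hi,box):
    hsv=cv2.cvtColor(im,cv2.COLOR_RGB2HSV);m=cv2.inRange(hsv,np.array(lo),np.array(hi))
    o=np.zeros_like(m);x0,y0,x1,y1=box;o[y0:y1,x0:x1]=m[y0:y1,x0:x1];return o
def big(m):
    c=cv2.findContours(m,cv2.RETR_EXTERNAL,cv2.CHAIN_APPROX_NONE)[0]
    return max(c,key=cv2.contourArea)
E
python3 - <<'E'
from m import *
t,s=D['top'],D['side']
im=t['image']
c=cv2.resize(im[195:380,290:550],None,fx=3,fy=3,interpolation=cv2.INTER_CUBIC);cv2.imwrite('pics/crop1.png',c[:,:,::-1])
spec={ # colour ranges; top box; side box; z of top face
'brown':((0,150,60),(14,255,255),(420,195,505,268),(370,330,485,432),22),
'brownbig':((0,150,60),(14,255,255),(430,280,545,380),(245,380,405,480),22),
'white':((0,0,120),(180,60,255),(262,140,342,206),(345,188,435,255),22),
'black':((0,0,0),(180,255,60),(108,200,192,270),(232,122,310,178),22),
'green':((45,100,60),(80,255,255),(340,208,374,250),(342,262,388,296),28),
'greensmall':((45,100,60),(80,255,255),(348,262,374,292),(300,290,335,315),28),
'blue':((105,130,60),(130,255,255),(195,240,225,282),(250,174,292,204),28),
'orange':((5,170,100),(22,255,255),(208,172,242,218),(310,165,356,184),47),
'red':((0,190,80),(6,255,255),(388,250,412,272),(344,306,364,330),70),
}
for k,(lo,hi,bt,bs,z) in spec.items():
    q=[]
    for d,b in((t,bt),(s,bs)):
        ct=big(mask(d['image'],lo,hi,b));r=cv2.minAreaRect(ct);q.append((ct,r))
    ct,r=q[0];P=onz(t,cv2.boxPoints(r),z)[:,:2]
    e=P[1]-P[0],P[2]-P[1];L=[np.linalg.norm(v) for v in e];v=e[int(L[1]>L[0])]
    T=tri(t,[r[0]],s,[q[1][1][0]])[0]
    print(k,'px',np.array(r[0]),'side',np.array(q[1][1][0]),'cen',P.mean(0),'LxW',np.array(sorted(L)),'ang',np.degrees(np.arctan2(v[1],v[0])),'tri',T)
E
```

```text
brown px [463.4 230.7] side [428.1 380.1] cen [ 501.1 -409.4] LxW [140.3 173.4] ang -86.92342866319923 tri [ 502.9 -412.7   12.2    2.2]
brownbig px [488.1 330.7] side [324.9 457.7] cen [ 241.  -463.9] LxW [184.7 223.2] ang -78.46067345162805 tri [ 242.1 -464.7   19.1    3.8]
white px [301.4 172.3] side [390.  220.2] cen [659.5  13. ] LxW [139.  171.5] ang -85.46477354182974 tri [663.6  12.4  12.7   4.8]
black px [149.7 235.9] side [271.6 150.8] cen [496.3 405.6] LxW [139.4 175.2] ang -88.54757080632655 tri [500.1 409.5   6.8   5.2]
green px [354.3 238.1] side [353.8 281.4] cen [ 483.7 -121.2] LxW [22.1 37.9] ang -106.65324879094968 tri [ 486.4 -123.1   13.3    2.5]
greensmall px [359.5 283. ] side [310.5 304. ] cen [ 368.4 -132. ] LxW [15.3 23. ] ang -90.80412715018299 tri [ 369.7 -134.5    8.8    2.3]
blue px [209. 250.] side [262.1 191.8] cen [457.2 250.9] LxW [20.5 35.8] ang -90.63799995486559 tri [438.2 264.4  -5.   45.7]
orange px [223.2 193.4] side [333.5 173.4] cen [599.9 212.3] LxW [25.3 93.1] ang -24.452159763094468 tri [603.5 214.   35.1   2.8]
red px [400.  260.5] side [353.  319.5] cen [ 422.1 -229.5] LxW [20.  22.4] ang 178.2313503177188 tri [ 423.9 -234.6   44.9    0.9]
```

View pics/crop1.png

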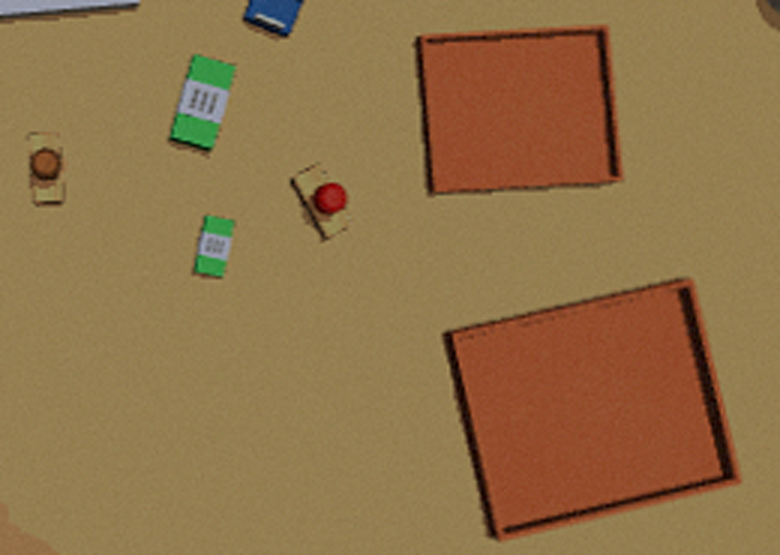

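View pics/wrist0.png

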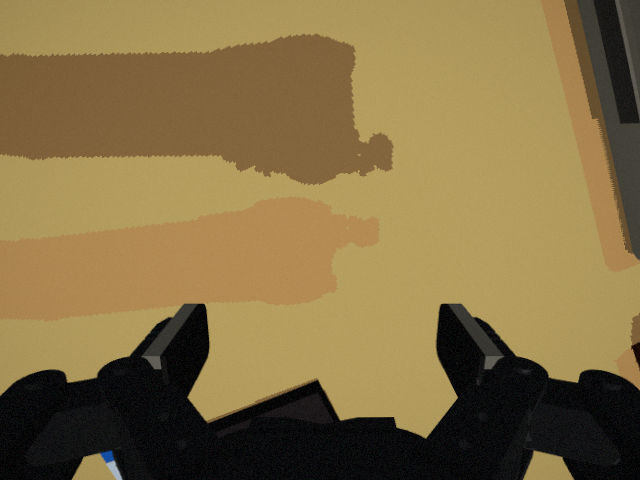

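The picture shows that the upper rust tray at (463,232) measures 140x173 mm, so it is the one meant. The one at (487,331) is 185x223 mm, so it is the decoy. The larger green box at (357,229) is the right one and (361,277) is the small decoy. The wrist view shows only bare counter between the fingers. Next I'll measure the boxes by their bands and find the wood stamp.

```bash
python3 - <<'E'
from m import *
t,s=D['top'],D['side']
W=((0,0,110),(180,70,255))
for k,col,bt,bs in(('green',((45,100,60),(80,255,255)),(343,210,372,248),(345,264,386,294)),
                   ('blue',((105,130,60),(130,255,255)),(198,243,222,279),(254,177,289,202))):
    pt=[]
    for d,b in((t,bt),(s,bs)):
        m=mask(d['image'],*W,b); c=big(m); pt.append(cv2.minAreaRect(c)[0])
    u=mask(t['image'],*W,bt)|mask(t['image'],*col,bt)
    r=cv2.minAreaRect(big(cv2.morphologyEx(u,cv2.MORPH_CLOSE,np.ones((3,3)))))
    P=onz(t,cv2.boxPoints(r),28)[:,:2];e=P[1]-P[0],P[2]-P[1];L=[np.linalg.norm(v) for v in e];v=e[int(L[1]>L[0])]
    print(k,np.array(pt),'tri',tri(t,[pt[0]],s,[pt[1]]),'cen',P.mean(0),np.array(L),np.degrees(np.arctan2(v[1],v[0])))
# wood knob
m=mask(t['image'],(5,110,30),(14,255,200),(296,236,316,266));c=big(m);a=cv2.minEnclosingCircle(c)
m=mask(s['image'],(3,110,30),(14,255,200),(308,226,330,258));c2=big(m);b=cv2.boundingRect(c2)
print('wood',a,b,onz(t,[a[0]],64),tri(t,[a[0]],s,[(b[0]+b[2]/2,b[1]+b[3]/2)]))
E
python3 -m pendant '[0,0,0,-8,0.7, 0,0,0,-8,0.7, 0,0,0,-7.3,0.7, -0.029,-0.0405,0,0,0.7, -0.029,-0.0405,0,0,0.7, -0.029,-0.0405,0,0,0.7, -0.029,-0.0405,0,0,0.7, -0.029,-0.0405,0,0,0.7, -0.029,-0.0405,0,0,0.7, -0.029,-0.0405,0,0,0.7, -0.029,-0.0405,0,0,0.7]'
```

```text
green [[357.4 228.1]
 [365.2 279.5]] tri [[ 512.2 -131.3   15.7    2.2]] cen [ 509.4 -129.5] [75.2 40.8] -15.083966976008695
blue [[208.5 260.5]
 [270.8 188.3]] tri [[433.5 253.8  15.    4.8]] cen [430.5 252. ] [38.3 74. ] -179.5913682877771
wood ((304.0, 250.5), 6.800835609436035) (311, 231, 19, 23) [[450.3   8.3  64. ]] [[458.3   6.4  31.9  11.5]]
time_s: 1.52
position: [479.7, 249.0, 231.2]
tcp_rot: [[-1.0, -0.001, -0.0], [-0.001, 1.0, 0.0], [0.0, 0.0, -1.0]]
wrist_force: [0.4, 0.9, 0.5]
gripper_width: 0.705
gripper_force: 0.0
```

```bash
python3 -m pendant '[0.0058,-0.048,0,0,0.7, 0.0058,-0.048,0,0,0.7, 0.0058,-0.048,0,0,0.7, 0.0058,-0.048,0,0,0.7, 0.0058,-0.048,0,0,0.7, 0.0058,-0.048,0,0,0.7, 0.0058,-0.048,0,0,0.7, 0.0058,-0.048,0,0,0.7, 0.0058,-0.048,0,0,0.7, 0.0058,-0.048,0,0,0.7, 0,0,0.03,0,0.7, 0,0,0.03,0,0.7, 0,0,0,0,0.7]'
python3 - <<'E'
from m import *
d=shot('wrist','w1.png');pickle.dump(d,open('w1.pkl','wb'))
print(observe()['position'],rays(d,[[320,240]]))
E
```

```text
time_s: 3.15
position: [419.9, -229.0, 169.6]
tcp_rot: [[-1.0, -0.001, -0.004], [-0.001, 1.0, 0.001], [0.004, 0.001, -1.0]]
wrist_force: [-0.2, -0.8, -0.4]
gripper_width: 0.697
gripper_force: 0.0
[ 420.9 -229.5  171. ] (array([ 350.5, -229.3,  313.3]), array([[ 0.3, -0. , -1. ]]))
```

View pics/w1.png

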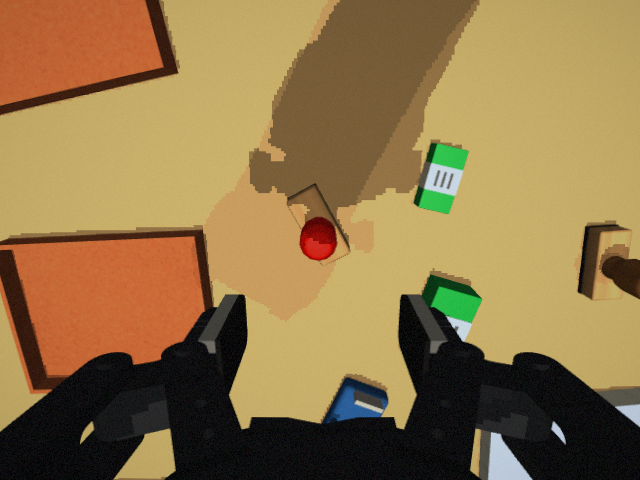

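The wrist view shows the red knob at (318,239) on its block, with the wood stamp at (615,265) and the correct tray at lower left. Next: triangulate the knob against the top view.

```bash
python3 - <<'E'
from m import *
t=D['top'];d=pickle.load(open('w1.pkl','rb'))
c=big(mask(d['image'],(0,190,60),(6,255,255),(290,205,345,265)));a=cv2.minEnclosingCircle(c);print(a)
ct=big(mask(t['image'],(0,190,60),(6,255,255),(388,250,412,272)));b=cv2.minEnclosingCircle(ct);print(b)
print(tri(t,[b[0]],d,[a[0]]),onz(d,[a[0]],62),onz(t,[b[0]],62))
# block top corners by eye in wrist, z=20
print(onz(d,[[289,200],[318,184],[350,248],[322,264]],20))
E
```

```text
((317.9367980957031, 238.17843627929688), 21.398916244506836)
((399.29998779296875, 260.5), 5.323643684387207)
[[ 423.2 -232.3   44.4    1. ]] [[ 418.2 -231.7   62. ]] [[ 422.6 -229.3   62. ]]
[[ 399.2 -254.2   20. ]
 [ 387.  -232.    20. ]
 [ 437.5 -206.8   20. ]
 [ 450.9 -229.    20. ]]
```

```bash
python3 -m pendant '[0,-0.0015,0.04,0,0.7, 0,0,0.04,0,0.7, 0,0,0.03,0,0.7, 0,0,0.018,0,0.7, 0,0,0.010,0,0.7, 0,0,0,0,0.7, 0,0,0,0,0, 0,0,0,0,0, 0,0,0,0,0, 0,0,0,0,0, 0,0,0,0,0]'
```

```text
time_s: 4.58
position: [422.2, -231.5, 34.2]
tcp_rot: [[-1.0, -0.001, 0.002], [-0.001, 1.0, -0.001], [-0.002, -0.001, -1.0]]
wrist_force: [-0.5, -1.8, 7.2]
gripper_width: 0.284
gripper_force: 58.7
```

```bash
python3 -m pendant '[0,0,-0.02,0,0, 0,0,-0.04,0,0, 0,0,-0.02,0,0, -0.0162,-0.0433,0,0,0, -0.0162,-0.0433,0,0,0, -0.0162,-0.0433,0,0,0, -0.0162,-0.0433,0,0,0, -0.0162,-0.0433,0,0,0, 0,0,0.03,0,0, 0,0,0,0,0]'
python3 - <<'E'
from m import *
d=shot('wrist','w2.png');pickle.dump(d,open('w2.pkl','wb'))
print(observe()['position'])
E
```

```text
time_s: 5.82
position: [501.0, -446.3, 80.8]
tcp_rot: [[-1.0, -0.0, -0.004], [-0.0, 1.0, 0.003], [0.004, 0.003, -1.0]]
wrist_force: [0.0, 0.8, -0.2]
gripper_width: 0.28
gripper_force: 59.2
[ 501.9 -446.5   82.4]
```

View pics/w2.png

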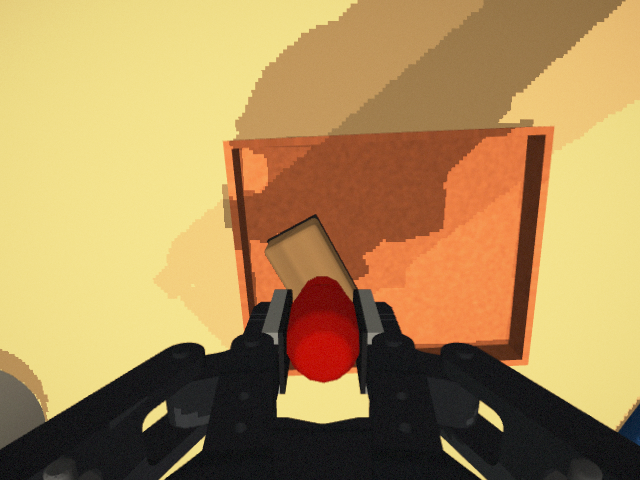

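The stamp hangs upright over the left part of the tray, with its block at (320,250) inside the walls (x 235–530). Lower and release.

```bash
python3 -m pendant '[0,0,0.02,0,0, 0,0,0.015,0,0, 0,0,0.008,0,0, 0,0,0.0025,0,0, 0,0,0,0,0, 0,0,0,0,0]'; python3 -m pendant '[0,0,0,0,0.4, 0,0,0,0,0.55, 0,0,0,0,0.6, 0,0,0,0,0.6, 0,0,-0.02,0,0.6, 0,0,-0.04,0,0.6, 0,0,-0.04,0,0.6, 0,0,-0.03,0,0.6, 0,0,0,0,0.6]'
```

```text
time_s: 6.62
position: [502.6, -447.2, 38.3]
tcp_rot: [[-1.0, -0.001, 0.0], [-0.001, 1.0, 0.001], [-0.0, 0.001, -1.0]]
wrist_force: [-1.3, 2.4, 5.6]
gripper_width: 0.275
gripper_force: 59.8
time_s: 7.75
position: [503.8, -449.1, 172.4]
tcp_rot: [[-1.0, -0.001, 0.005], [-0.001, 1.0, -0.004], [-0.005, -0.004, -1.0]]
wrist_force: [0.2, -0.8, 1.2]
gripper_width: 0.603
gripper_force: 0.0
```

```bash
python3 -m pendant '[0.006,0.0508,0,0,0.7, 0.006,0.0508,0,0,0.7, 0.006,0.0508,0,0,0.7, 0.006,0.0508,0,0,0.7, 0.006,0.0508,0,0,0.7, 0.006,0.0508,0,0,0.7, 0.006,0.0508,0,0,0.7, 0.006,0.0508,0,0,0.7, 0.006,0.0508,0,0,0.7, 0,0,0,0,0.7, 0,0,0,0,0.7]'
python3 - <<'E'
from m import *
d=shot('wrist','w3.png');pickle.dump(d,open('w3.pkl','wb'))
w1=pickle.load(open('w1.pkl','rb'))
print(observe()['position'])
c=big(mask(d['image'],(3,120,20),(13,255,190),(270,190,370,280)));a=cv2.minEnclosingCircle(c);print(a,cv2.boundingRect(c))
print(onz(d,[a[0]],62),tri(D['top'],[[305,250]],d,[a[0]]))
E
```

```text
time_s: 9.12
position: [448.1, 9.1, 167.8]
tcp_rot: [[-1.0, -0.001, -0.0], [-0.001, 1.0, -0.0], [0.0, -0.0, -1.0]]
wrist_force: [0.5, -0.6, -0.5]
gripper_width: 0.701
gripper_force: 0.0
[448.2   8.6 167.8]
((319.1021728515625, 239.73095703125), 18.39508628845215) (301, 222, 36, 27)
[[447.4   7.1  62. ]] [[453.5   6.4  39.7   1. ]]
```

View pics/w3.png

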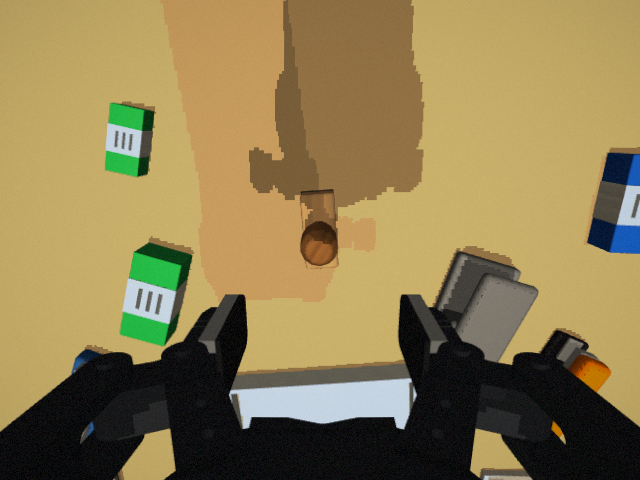

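The brown knob is centred at (319,244), its block at (319,228), and nothing is within finger reach. Descend and grip.

```bash
python3 -m pendant '[-0.002,-0.0015,0.04,0,0.7, 0,0,0.04,0,0.7, 0,0,0.03,0,0.7, 0,0,0.015,0,0.7, 0,0,0.009,0,0.7, 0,0,0,0,0.7, 0,0,0,0,0, 0,0,0,0,0, 0,0,0,0,0, 0,0,0,0,0, 0,0,0,0,0]'
```

```text
time_s: 10.55
position: [450.8, 8.2, 34.6]
tcp_rot: [[-1.0, -0.001, 0.002], [-0.001, 1.0, 0.0], [-0.002, 0.0, -1.0]]
wrist_force: [-2.2, -0.6, 4.6]
gripper_width: 0.285
gripper_force: 58.5
```

```bash
python3 -m pendant '[0,0,-0.02,0,0, 0,0,-0.04,0,0, 0,0,-0.02,0,0, -0.006,-0.048,0,0,0, -0.006,-0.048,0,0,0, -0.006,-0.048,0,0,0, -0.006,-0.048,0,0,0, -0.006,-0.048,0,0,0, -0.006,-0.048,0,0,0, -0.006,-0.048,0,0,0, -0.006,-0.048,0,0,0, 0,0,0.03,0,0, 0,0,0,0,0]'; python3 -m pendant '[0,0,0.02,0,0, 0,0,0.015,0,0, 0,0,0.008,0,0, 0,0,0.0025,0,0, 0,0,0,0,0, 0,0,0,0,0]'
```

```text
time_s: 12.18
position: [497.0, -374.9, 81.9]
tcp_rot: [[-1.0, -0.0, -0.004], [-0.0, 1.0, 0.003], [0.004, 0.003, -1.0]]
wrist_force: [-0.2, 1.0, -0.6]
gripper_width: 0.283
gripper_force: 59.1
time_s: 12.92
position: [498.7, -375.7, 38.7]
tcp_rot: [[-1.0, -0.001, 0.0], [-0.001, 1.0, 0.0], [-0.0, 0.0, -1.0]]
wrist_force: [-1.6, 1.6, 4.7]
gripper_width: 0.282
gripper_force: 59.5
```

```bash
python3 -m pendant '[0,0,0,0,0.4, 0,0,0,0,0.55, 0,0,0,0,0.6, 0,0,0,0,0.6, 0,0,-0.02,0,0.6, 0,0,-0.04,0,0.6, 0,0,-0.04,0,0.6, 0,0,-0.03,0,0.6, -0.0022,0.049,0,0,0.75, -0.0022,0.049,0,0,0.75, -0.0022,0.049,0,0,0.75, -0.0022,0.049,0,0,0.75, -0.0022,0.049,0,0,0.75, 0,0,0,0,0.75, 0,0,0,0,0.75]'
python3 - <<'E'
from m import *
d=shot('wrist','w4.png');pickle.dump(d,open('w4.pkl','wb'))
t=shot('top','t4.png')
print(observe()['position'])
def top(d,col,box,z):
    u=mask(d['image'],(0,0,120),(180,70,255),box)|mask(d['image'],*col,box)
    c=big(cv2.morphologyEx(u,cv2.MORPH_CLOSE,np.ones((5,5))));r=cv2.minAreaRect(c)
    P=onz(d,cv2.boxPoints(r),z)[:,:2];print(r,P.mean(0),P)
top(d,((45,100,130),(80,255,255)),(230,170,420,290),28)
cv2.imwrite('pics/t4c.png',cv2.resize(t['image'][130:270,280:510],None,fx=3,fy=3)[:,:,::-1])
E
```

```text
time_s: 14.8
position: [509.6, -131.5, 169.4]
tcp_rot: [[-1.0, -0.001, 0.002], [-0.001, 1.0, -0.001], [-0.002, -0.001, -1.0]]
wrist_force: [0.1, -1.3, -0.2]
gripper_width: 0.748
gripper_force: 0.0
[ 509.3 -132.4  169. ]
((321.30279541015625, 237.99082946777344), (51.914188385009766, 66.09002685546875), 16.69924545288086) [ 518.3 -132.3] [[ 537.2 -158.9]
 [ 487.6 -143.6]
 [ 498.8 -106.4]
 [ 549.5 -120.1]]
```

View pics/w4.png

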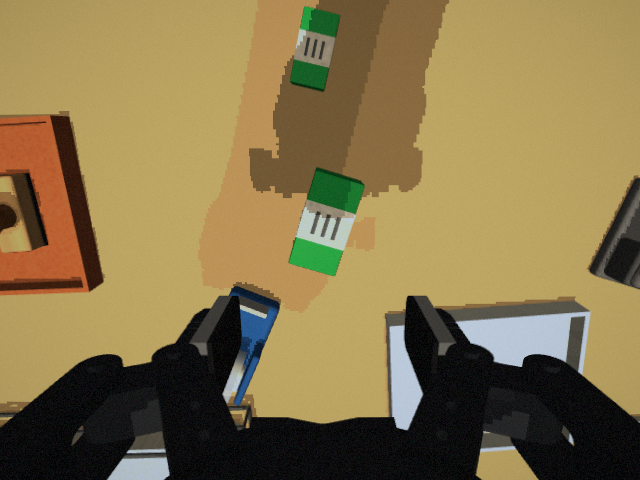

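View pics/t4c.png

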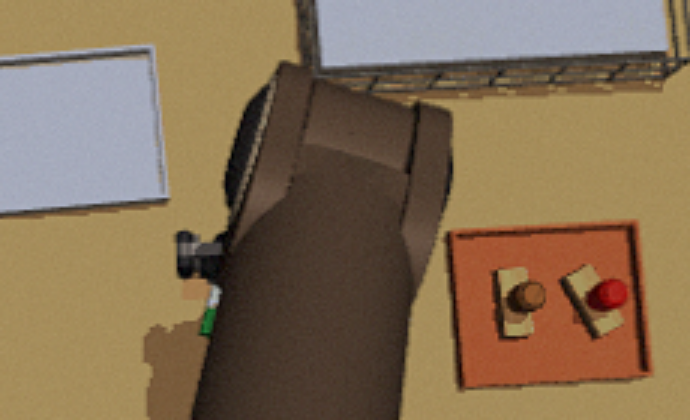

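Both stamps stand upright in the brown tray, at crop positions (520,297) and (597,297). The wrist view shows the green box with its label stripes centred at (324,222), running from (340,175) to (313,268), and the tape's left end at (255,295).

```bash
python3 - <<'E'
from m import *
d=pickle.load(open('w4.pkl','rb'))
m=mask(d['image'],(45,100,20),(80,255,255),(270,150,390,290))|mask(d['image'],(0,0,70),(180,75,255),(290,190,362,255))
c=big(cv2.morphologyEx(m,cv2.MORPH_CLOSE,np.ones((5,5))));r=cv2.minAreaRect(c);print(r)
P=onz(d,cv2.boxPoints(r),28)[:,:2];print(P.mean(0),P)
lm=mask(d['image'],(0,0,70),(180,75,255),(290,190,362,255));rb=cv2.minAreaRect(big(cv2.morphologyEx(lm,cv2.MORPH_CLOSE,np.ones((7,7)))));print('band',rb,onz(d,[rb[0],(324,222)],28))
print(tri(D['top'],[[357.4,228.1]],d,[rb[0]]))
E
```

```text
((326.00494384765625, 222.06103515625), (51.81288528442383, 99.78187561035156), 17.19854164123535)
[ 506.5 -128.9] [[ 537.1 -159.2]
 [ 464.  -136.1]
 [ 475.1  -99.8]
 [ 549.7 -120.6]]
band ((325.1695556640625, 224.9429168701172), (51.86835861206055, 39.0572509765625), 16.927513122558594) [[ 507.4 -129.3   28. ]
 [ 505.1 -130.2   28. ]]
[[ 509.8 -129.8   20.8    1.8]]
```

```bash
python3 -m pendant '[0.001,0.0025,0.02,0,0.75, 0,0,0.03,8.2,0.75, 0,0,0.03,8.3,0.75, 0,0,0.04,0,0.75, 0,0,0.02,0,0.75, 0,0,0.012,0,0.75, 0,0,0.008,0,0.75, 0,0,0,0,0.75, 0,0,0,0,0, 0,0,0,0,0, 0,0,0,0,0, 0,0,0,0,0, 0,0,0,0,0]'
```

```text
time_s: 16.52
position: [509.0, -128.5, 9.3]
tcp_rot: [[-0.959, 0.283, 0.002], [0.283, 0.959, -0.0], [-0.002, 0.0, -1.0]]
wrist_force: [-1.3, -0.1, 6.5]
gripper_width: 0.431
gripper_force: 60.9
```

```bash
python3 -m pendant '[0,0,-0.02,0,0, 0,0,-0.04,0,0, 0,0,-0.02,-8.2,0, 0,0,0,-8.3,0, -0.0388,0.0265,0,0,0, -0.0388,0.0265,0,0,0, -0.0388,0.0265,0,0,0, -0.0388,0.0265,0,0,0, 0,0,0,-4.5,0, 0,0,0.025,0,0, 0,0,0,0,0]'
python3 - <<'E'
from m import *
d=shot('wrist','w5.png');pickle.dump(d,open('w5.pkl','wb'))
print(observe()['position'])
E
```

```text
time_s: 17.9
position: [661.6, -21.9, 61.5]
tcp_rot: [[-0.997, -0.08, -0.004], [-0.08, 0.997, -0.0], [0.004, 0.0, -1.0]]
wrist_force: [-0.2, 0.3, -1.4]
gripper_width: 0.428
gripper_force: 60.5
[662.6 -22.1  62.7]
```

View pics/w5.png

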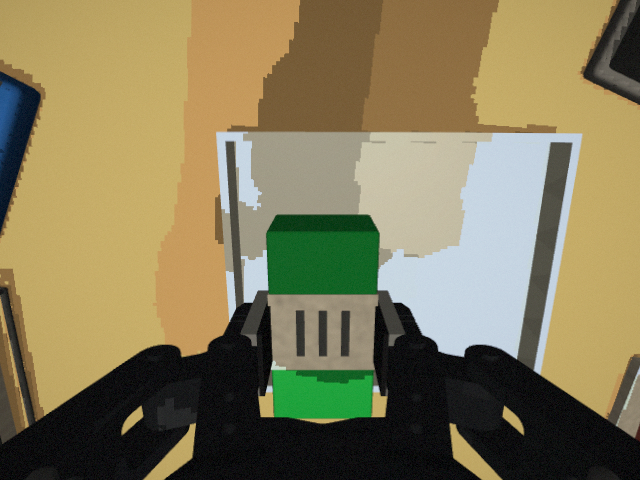

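The box is held straight, label up. The tray's near rim corners are at (218,133) and (581,134). I'll cast them to check the tray position.

```bash
python3 - <<'E'
from m import *
d=pickle.load(open('w5.pkl','rb'))
print(onz(d,[(218,133),(581,134),(230,140),(572,142)],22))
E
```

```text
[[595.8 -74.9  22. ]
 [582.4  91.9  22. ]
 [598.5 -69.3  22. ]
 [586.3  88.5  22. ]]
```

```bash
python3 -m pendant '[0,0,0.025,0,0, 0,0,0.015,0,0, 0,0,0.008,0,0, 0,0,0.0025,0,0, 0,0,0,0,0, 0,0,0,0,0]'; python3 -m pendant '[0,0,0,0,0.5, 0,0,0,0,0.53, 0,0,0,0,0.53, 0,0,-0.01,0,0.53, 0,0,-0.03,0,0.55, 0,0,-0.04,0,0.55, 0,0,-0.04,0,0.6, 0,0,-0.04,4.5,0.75, 0,0,0,0,0.75]'
```

```text
time_s: 18.7
position: [664.0, -22.3, 13.4]
tcp_rot: [[-0.997, -0.079, 0.001], [-0.079, 0.997, -0.0], [-0.001, -0.0, -1.0]]
wrist_force: [0.2, 0.2, -0.1]
gripper_width: 0.428
gripper_force: 60.9
time_s: 19.82
position: [665.7, -22.5, 177.5]
tcp_rot: [[-1.0, 0.0, 0.007], [0.0, 1.0, 0.0], [-0.007, 0.0, -1.0]]
wrist_force: [0.2, -0.6, -0.6]
gripper_width: 0.749
gripper_force: 0.0
```

```bash
python3 -m pendant '[0.0335,0.0393,0,0,0.75, 0.0335,0.0393,0,0,0.75, 0.0335,0.0393,0,0,0.75, 0.0335,0.0393,0,0,0.75, 0.0335,0.0393,0,0,0.75, 0.0335,0.0393,0,0,0.75, 0.0335,0.0393,0,0,0.75, 0,0,0,0,0.75, 0,0,0,0,0.75]'
python3 - <<'E'
from m import *
d=shot('wrist','w6.png');pickle.dump(d,open('w6.pkl','wb'))
print(observe()['position'])
b=(230,140,420,300)
m=mask(d['image'],(105,100,20),(130,255,255),b)|mask(d['image'],(0,0,70),(180,75,255),b)
c=big(cv2.morphologyEx(m,cv2.MORPH_CLOSE,np.ones((5,5))));r=cv2.minAreaRect(c);print(r)
P=onz(d,cv2.boxPoints(r),28)[:,:2];print(P.mean(0),P)
rb=cv2.minAreaRect(big(mask(d['image'],(0,0,70),(180,75,255),b)));print(rb,onz(d,[rb[0]],28),tri(D['top'],[[208.5,260.5]],d,[rb[0]]))
E
```

```text
time_s: 20.95
position: [428.8, 252.2, 172.6]
tcp_rot: [[-1.0, -0.002, 0.0], [-0.002, 1.0, -0.001], [-0.0, -0.001, -1.0]]
wrist_force: [-0.5, -0.3, 0.5]
gripper_width: 0.753
gripper_force: 0.0
[429.3 251.6 172.7]
((322.7707824707031, 224.77264404296875), (51.386234283447266, 99.29750061035156), 2.4895529747009277)
[428.5 252.6] [[466.5 230.6]
 [388.7 235.2]
 [390.2 273.1]
 [468.4 271.3]]
((322.5, 234.0), (50.0, 51.0), 90.0) [[434.4 252.4  28. ]] [[431.  251.3  36.4   3.1]]
```

View pics/w6.png

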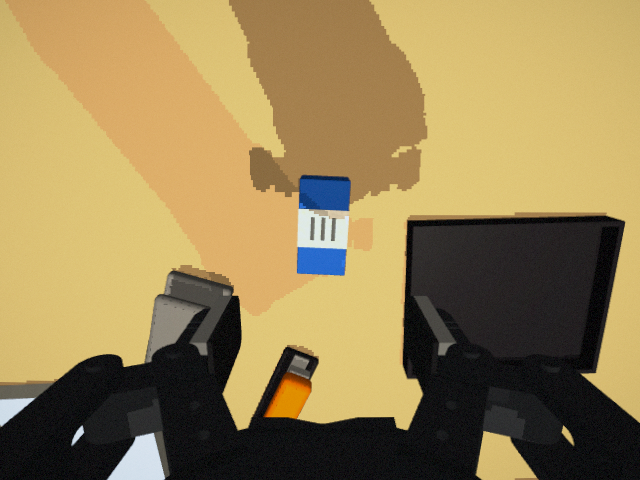

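The blue box, striped label up, is centred at about (323,228). The fingers clear the black tray (its edge is at column 405) and the stapler. Descend and grip.

```bash
python3 -m pendant '[-0.0015,0.001,0.023,2.4,0.75, 0,0,0.04,0,0.75, 0,0,0.04,0,0.75, 0,0,0.03,0,0.75, 0,0,0.02,0,0.75, 0,0,0.010,0,0.75, 0,0,0,0,0.75, 0,0,0,0,0, 0,0,0,0,0, 0,0,0,0,0, 0,0,0,0,0, 0,0,0,0,0]'; python3 -m pendant '[0,0,-0.02,0,0, 0,0,-0.04,0,0, 0,0,-0.02,0,0]'
```

```text
time_s: 22.5
position: [430.9, 253.9, 10.9]
tcp_rot: [[-0.999, 0.041, 0.002], [0.041, 0.999, 0.001], [-0.002, 0.001, -1.0]]
wrist_force: [-0.8, -2.0, 7.2]
gripper_width: 0.43
gripper_force: 60.9
time_s: 22.88
position: [430.9, 254.2, 92.0]
tcp_rot: [[-0.999, 0.041, 0.002], [0.041, 0.999, 0.002], [-0.002, 0.002, -1.0]]
wrist_force: [0.9, -0.1, -1.6]
gripper_width: 0.433
gripper_force: 60.5
```

```bash
python3 -m pendant '[0,0,-0.02,-2.4,0, -0.0375,-0.0338,0,0,0, -0.0375,-0.0338,0,0,0, -0.0375,-0.0338,0,0,0, -0.0375,-0.0338,0,0,0, -0.0375,-0.0338,0,0,0, -0.0375,-0.0338,0,0,0, 0,0,0.02,-4.5,0, 0,0,0.025,0,0, 0,0,0,0,0, 0,0,0,0,0]'
python3 - <<'E'
from m import *
d=shot('wrist','w7.png');pickle.dump(d,open('w7.pkl','wb'))
print(observe()['position'])
E
```

```text
time_s: 24.25
position: [655.8, 51.3, 65.8]
tcp_rot: [[-0.997, -0.079, 0.001], [-0.079, 0.997, 0.0], [-0.001, 0.0, -1.0]]
wrist_force: [0.2, -0.6, -1.2]
gripper_width: 0.431
gripper_force: 60.5
[656.1  51.3  66.2]
```

View pics/w7.png

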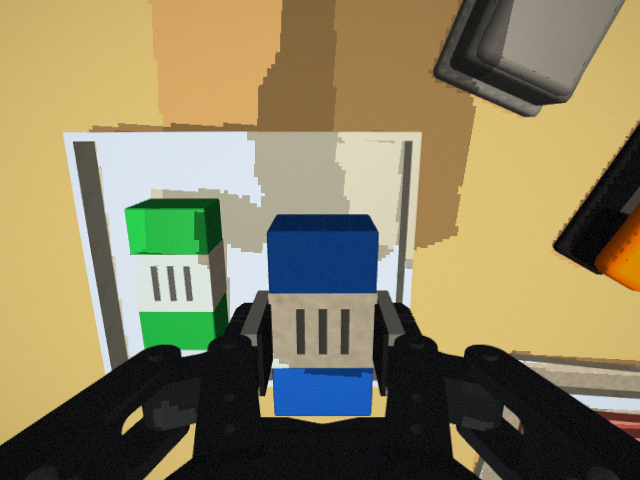

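The green box lies flat, label up, on the tray floor at (178,275). The blue box hangs at (322,315), clear of it. Lower and release.

```bash
python3 -m pendant '[0,0,0.025,0,0, 0,0,0.015,0,0, 0,0,0.008,0,0, 0,0,0.003,0,0, 0,0,0,0,0, 0,0,0,0,0]'; python3 -m pendant '[0,0,0,0,0.5, 0,0,0,0,0.53, 0,0,0,0,0.53, 0,0,-0.01,0,0.53, 0,0,-0.03,0,0.55, 0,0,-0.04,0,0.55, 0,0,-0.04,0,0.6, 0,0,-0.04,4.5,0.65, 0,0,0,0,0.65]'
```

```text
time_s: 25.05
position: [655.3, 51.2, 15.0]
tcp_rot: [[-0.997, -0.079, -0.0], [-0.079, 0.997, 0.0], [0.0, 0.0, -1.0]]
wrist_force: [-3.8, 0.1, 5.1]
gripper_width: 0.43
gripper_force: 61.2
time_s: 26.18
position: [657.6, 51.1, 178.4]
tcp_rot: [[-1.0, 0.0, 0.007], [0.0, 1.0, 0.001], [-0.007, 0.001, -1.0]]
wrist_force: [-0.1, -0.2, -0.6]
gripper_width: 0.648
gripper_force: 0.0
```

```bash
python3 -m pendant '[0.014,0.0405,0,0,0.65, 0.014,0.0405,0,0,0.65, 0.014,0.0405,0,0,0.65, 0.014,0.0405,0,0,0.65, 0,0,0,0,0.65, 0,0,0,0,0.65]'
python3 - <<'E'
from m import *
d=shot('wrist','w8.png');pickle.dump(d,open('w8.pkl','wb'))
print(observe()['position'])
b=(230,120,420,330)
m=mask(d['image'],(5,150,60),(21,255,255),b)
c=big(cv2.morphologyEx(m,cv2.MORPH_OPEN,np.ones((5,5))));r=cv2.minAreaRect(c);print(r)
P=onz(d,cv2.boxPoints(r),44)[:,:2];print(P.mean(0),P)
print(tri(D['top'],[[223.2,193.4]],d,[r[0]]))
E
```

```text
time_s: 26.92
position: [599.1, 212.3, 173.4]
tcp_rot: [[-1.0, -0.001, -0.0], [-0.001, 1.0, -0.001], [0.0, -0.001, -1.0]]
wrist_force: [-0.2, -0.9, 0.7]
gripper_width: 0.651
gripper_force: 0.0
[599.5 211.6 173.5]
((325.5924377441406, 228.49655151367188), (37.076744079589844, 126.8719711303711), 24.443954467773438)
[598.3 214. ] [[635.4 182.3]
 [549.7 221. ]
 [560.3 244.8]
 [647.8 207.7]]
[[601.8 215.2  29.    3.2]]
```

View pics/w8.png

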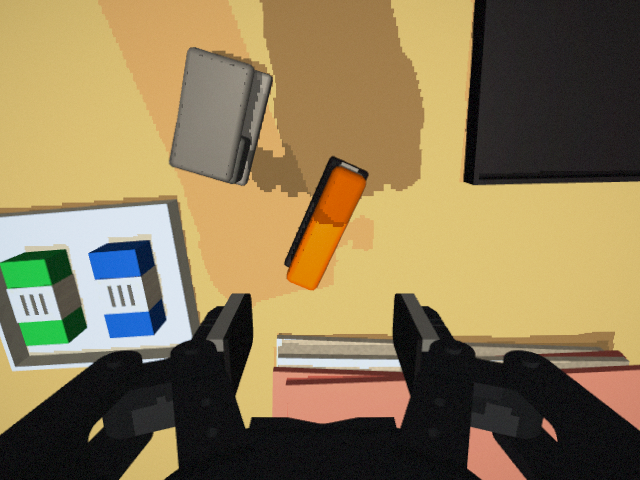

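Both boxes lie flat, label up, in the white tray. The stapler is at (326,228), with punch edge (270,75)–(240,185) about 30 mm from the left finger's place, so I'll use a narrower opening.

```bash
python3 -m pendant '[0.0005,0.0025,0.02,0,0.55, 0,0,0.03,7.9,0.55, 0,0,0.03,7.9,0.55, 0,0,0.03,7.9,0.55, 0,0,0.025,0,0.55, 0,0,0.012,0,0.55, 0,0,0.008,0,0.55, 0,0,0,0,0.55, 0,0,0,0,0, 0,0,0,0,0, 0,0,0,0,0, 0,0,0,0,0]'; python3 -m pendant '[0,0,-0.02,0,0, 0,0,-0.04,0,0, 0,0,-0.04,0,0]'
```

```text
time_s: 28.48
position: [599.3, 215.6, 19.8]
tcp_rot: [[-0.916, 0.401, 0.001], [0.401, 0.916, 0.001], [-0.001, 0.001, -1.0]]
wrist_force: [-1.1, -1.3, 6.9]
gripper_width: 0.288
gripper_force: 59.6
time_s: 28.85
position: [598.5, 215.5, 120.6]
tcp_rot: [[-0.916, 0.401, -0.0], [0.401, 0.916, -0.0], [0.0, -0.0, -1.0]]
wrist_force: [1.3, -0.1, -1.3]
gripper_width: 0.288
gripper_force: 59.5
```

```bash
python3 -m pendant '[0,0,0,-7.9,0, 0,0,0,-7.9,0, 0,0,0,-7.9,0, 0.0202,0.0382,0,0,0, 0.0202,0.0382,0,0,0, 0.0202,0.0382,0,0,0, 0.0202,0.0382,0,0,0, 0.0202,0.0382,0,0,0, 0,0,0.04,-1.5,0, 0,0,0,0,0, 0,0,0,0,0]'
python3 - <<'E'
from m import *
d=shot('wrist','w9.png');pickle.dump(d,open('w9.pkl','wb'))
print(observe()['position'])
E
```

```text
time_s: 30.22
position: [498.6, 405.8, 80.2]
tcp_rot: [[-1.0, -0.025, 0.001], [-0.025, 1.0, 0.0], [-0.001, 0.0, -1.0]]
wrist_force: [-0.1, -1.0, -2.1]
gripper_width: 0.291
gripper_force: 59.5
[499.  406.1  80.6]
```

View pics/w9.png

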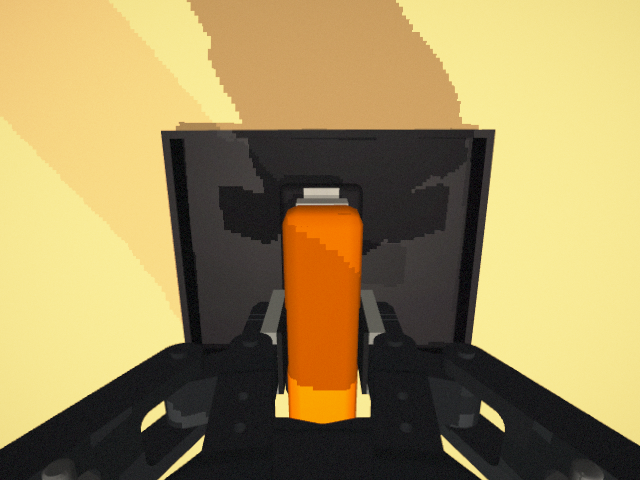

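```bash
python3 - <<'E'
from m import *
d=pickle.load(open('w9.pkl','rb'))
P=onz(d,[(163,131),(495,130)],22);v=P[1]-P[0];u=v/np.linalg.norm(v);n=np.array([u[1],-u[0],0]);print(P,np.linalg.norm(v),P.mean(0)+69*n)
E
```

```text
[[429.9 323.9  22. ]
 [425.1 491.1  22. ]] 167.21108474737724 [496.5 409.5  22. ]
```

The tray edge measures 167 mm, with the tray centre at (496.5,409.5). Shift slightly, lower and release.

```bash
python3 -m pendant '[0.002,0.003,0.025,0,0, 0,0,0.02,0,0, 0,0,0.008,0,0, 0,0,0.0035,0,0, 0,0,0,0,0, 0,0,0,0,0]'; python3 -m pendant '[0,0,0,0,0.4, 0,0,0,0,0.5, 0,0,0,0,0.5, 0,0,-0.01,0,0.5, 0,0,-0.03,0,0.55, 0,0,-0.04,0,0.55, 0,0,-0.04,0,0.6, 0,0,-0.04,0,0.6, 0.05,0,0,0,0.6, 0.05,0,0,0,0.6, 0,0,0,0,0.6]'
python3 - <<'E'
from m import *
t=shot('top');s=shot('side')
print(observe()['position'])
A=t['image'][130:280,100:510];B=s['image'][110:440,220:500]
A=cv2.resize(A,(780,285));B=cv2.resize(B,(267,315));o=np.zeros((600,780,3),np.uint8);o[:285]=A;o[285:,:267]=B
w=shot('wrist')['image'];o[285:,300:720]=cv2.resize(w,(420,315))
cv2.imwrite('pics/fin.png',o[:,:,::-1])
E
```

```text
time_s: 31.02
position: [495.6, 408.7, 23.9]
tcp_rot: [[-1.0, -0.026, -0.001], [-0.026, 1.0, -0.0], [0.001, -0.0, -1.0]]
wrist_force: [-5.2, -3.9, 8.5]
gripper_width: 0.294
gripper_force: 61.1
time_s: 32.4
position: [391.7, 407.5, 183.1]
tcp_rot: [[-0.999, -0.032, -0.002], [-0.032, 1.0, 0.001], [0.002, 0.001, -1.0]]
wrist_force: [0.8, 0.2, -0.1]
gripper_width: 0.6
gripper_force: 0.0
[395.8 407.1 183.3]
```

View pics/fin.png

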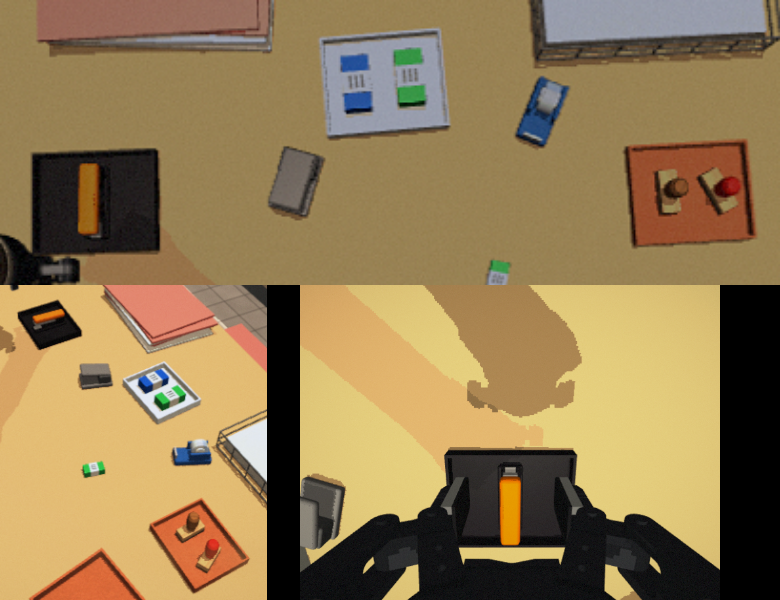

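All five things rest upright or flat in their trays, and the punch and tape have not moved. Handing in.

```bash
python3 -c "
from bench import *
print(close_job())"
```

```text
the job is handed in; nothing more can be done
None
```

The job is handed in at about 32 s of robot time: both stamps stand upright in the rust-brown tray, both boxes of staples lie flat and label up in the white tray, the stapler stands in the black tray, and the punch and tape dispenser were not touched (the hand-in call returned no verdict).

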